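Clear the returns bin's sprung lid and hold it open at the gauge arm

ROBOT

A 6-joint arm with a two-finger parallel gripper is mounted at the origin on the work surface. World frame = base frame: x ahead of the robot, y to its left, z up, the work surface at z = 0. Lengths are in m, angles in rad, forces in N, time in s.
With the tool pointing down it reaches from about 0.275 to 0.725 m from the base axis. Payload 5.6 kg.
Tool frame: the origin (TCP) lies midway between the tips of the shut fingers; the grasp point (between the pads) lies pinch_z behind it (pinch_z is the distance from the TCP to the grasp point, in m); z points along the fingers, y is the direction in which the jaws open and shut (so a half turn about z gives the same grasp; the last joint's range is limited). The gripper opens to 85 mm and grips with 20 to 120 N. Pads are 22 mm wide; open, the fingers measure 114 mm over their backs; the gripper's body (76 mm by 85 mm) begins 54 mm behind the grasp point. The pads swing forward as they close: fully open they stand 13 mm farther back than shut.
Start: joints at [-0.897, 0.255, 0.108, 0, -1.424, -0.285], TCP at [0.209, -0.509, 0.231] pointing down, gripper open.
Joint ranges: [-2.95, 2.95], [-1.21, 1.97], [-1.09, 1.5], [-2.87, 1.71], [-2.94, -0.07], [-3.05, 3.05]. Speed limits (rad/s): [2.57, 2.57, 3.14, 3.14, 3.14, 3.14].

INTERFACE

Orientations are given as [roll, pitch, yaw] about the fixed x, y, z axes, in that order (R = Rz(yaw) Ry(pitch) Rx(roll)).
In Python, from bench import observe, snapshot, hand_in, pinch_z gives the robot as it stands.
- The arm moves only by the tool play_rows, never from a script. Its argument "deltas" is one flat list of numbers, 7 for each row, row after row: the shift along the tool's x, y, z in mm, then the turn, a rotation vector about the tool's x, y, z in rad, then the opening, from 0 (shut) to 1 (fully open). A call has exactly 8 rows; each row is the pose to reach, as a shift and turn from the pose commanded when the call began, along the tool's axes at that moment; what a row does not reach only later rows make up. A row lasts 1/10 s, in which the tool goes at most 50 mm and 8.59 degrees, less where a joint would pass 70% of its speed; a pose out of reach is approached as far as the arm can. A call with a gripper value outside its range is refused whole. The fingers move at their own pace and stop on an object; "force" is the grip in N (left out, the last holds). Time passes only in rows, so rows that repeat a pose let the fingers close, or fill a call up. It gives the time, the measured TCP pose, the force and the opening at its end, in the units of the state.
- observe(): the state, without advancing time (a new reading comes with each control period).
- snapshot(name): name is "scene" or "top"; returns a dict with "image" (420x560x3 uint8, red, green, blue), "mtx" (3x3 intrinsics, pixels), "eye" and "orientation" of the camera in the world. Camera axes: x right, y up, looking along -z (the intrinsics and any distortion apply to the point x, -y, -z); pixel columns grow to the right and rows downward; lengths in m; the calibration is good to about 2 mm. A picture is of the moment at which its call begins. There is no depth.
- hand_in(): hands the job in, once; it reports no verdict.
The state is a dict: "clock": time; "qpos": joint angles; "qvel": joint speeds; "tau": joint torques, N m; "ee_pos": TCP position; "ee_rot": TCP orientation; "force": force on the tool from outside, world axes, zero at the start; "ft_torque": the same for the moment, N m; "width": opening from 0.0 (shut) to 1.0 (fully open).
Only numpy, scipy, OpenCV 4.12 (cv2) and the standard library are available. Lean on these libraries where they do the work, as an engineer would, in place of code of your own. Each camera call takes 0.05 s, during which the arm holds its last target. There are 200 camera calls.

TASK

Take the handheld scanner off the lid of the green returns bin and lay it flat in the pine crate without dropping it, then let go of it. Then lift the bin's spring-hinged lid by its bar handle until the lid is parallel with the steel gauge arm beside it, and hold it still there: finish while still holding the bar, because the lid snaps shut if released. Leave the gauge arm, the crate and the other things on the table where they are.

Things in the scene. Friction and masses are not known exactly. Their poses are not given: they have to be found in the camera images.
- bin: green plastic bin, 195 (x) x 212 (y) x 106 mm high, fixed to the table on a steel foot plate 225 x 275 x 6 mm. Origin: centre of its underside, on the table; z up. Lid hinge axis: parallel to its y at x = +97.5, z = 106 mm; the lid's bar handle is at the opposite (-x) edge. A thin pivot bracket and the gauge arm stand on its +y side, 117 to 144 mm from the middle.
- lid (a joint): angle (rad) of the green lid: 0 shut and level, positive with its -x edge lifted, stop at 1.3. Plate 200 (from the hinge to bin -x) x 214 x 8 mm; underside in line with the hinge axis; when shut its top is 114 mm above the table. A spring always pulls it shut (0.3 Nm shut, 0.5 Nm more per rad): with its weight, 0.26 kg, it takes 3 to 5 N at the bar along its arc, up to 11 N if straight up.
- lid_bar: the lid's bar handle: a round rubber grip sleeve, 14 mm diameter, 98 mm long, turning freely on a rod between two 12 mm legs, 45 mm above the lid's top. Origin: middle of the bar; y along it, parallel to the hinge. At lid angle a it is at bin x = 97.5 - 185 cos a + 53 sin a, y = 0, z = 106 + 185 sin a + 53 cos a (mm). Pinched across from above, it lets the lid turn while the fingers stay upright.
- lid_edge (a point): middle of the top of the lid's free (bar) edge, 200 mm from the hinge; turns with the lid: x in the lid's plane towards the hinge, y parallel to the hinge, z the lid's normal.
- gauge (a joint): angle in rad of the steel gauge arm, measured as the lid's angle is (0 level, positive with its free end up); somewhere from 0.45 to 0.85. The lid is at the mark when its angle equals this. The arm is set stiffly (3 Nm friction) and is not to be moved.
- gauge_tip (a point): the free end of the gauge arm: a dark steel strip 14 mm high and 10 mm thick on the same axis as the lid, 12 mm outside the lid's +y edge, rising to 270 mm above the table at most, with a 20 mm round boss at its end. This point is the boss's centre, 195 mm from the hinge axis; its x axis points along the arm to the hinge, y parallel to the hinge.
- scanner: blue plastic handheld scanner lying on its side on the lid, 0.14 to 0.28 kg, 123 mm long in all. Origin: middle of its underside. Handle: 34 mm wide (y), 30 mm high, from x = -62 to +16 mm; head: 70 mm wide (y), 34 mm high, from x = +16 to +61 mm. Balances near x = 0; best gripped across the handle (along its y) at x = -12 mm.
- crate: small open pine crate with nailed corners, 200 (x) x 240 (y) x 55 mm high, walls and floor 10 mm (inner floor 10 mm above the table), 1.2 kg, loose. Origin: centre of its underside.
- mug: red enamel mug, 80 mm across, 80 mm high, bystander. Origin: centre of the underside.
- wedge: grey rubber door wedge, 110 x 42 x 30 mm, bystander. Origin: centre of the underside.
- tape: roll of packing tape lying flat, 100 mm across, 48 mm high, bystander. Origin: centre of the underside.
- label_roll: upright paper roll of labels, 56 mm across, 50 mm high, between bin and crate, bystander. Origin: centre of the underside.
- spray: cleaning bottle, 60 mm across, 170 mm high, on the robot's right, bystander. Origin: centre of the underside.
Not all that is in view belongs to the job. Of the things that look like the scanner, the larger one is meant.

How it is judged:
On the way, in this order (a step that is already met when the one before it is completed fails the run):
1. the scanner lies flat in the crate, released (x of scanner in the frame of crate between -0.09 and 0.09 m and y of scanner in the frame of crate between -0.11 and 0.11 m and z of scanner in the frame of crate below 0.035 m and angle between scanner's own z axis and vertical below 0.25 rad and contact force between the fingers and scanner below 0.1 N and linear speed of scanner below 0.05 m/s), for 0.2 s.
2. the lid is held by its bar, parallel with the gauge arm (angle between the x axis of lid_edge and the x axis of gauge_tip, either way round below 0.08 rad and velocity of joint lid between -0.1 and 0.1 rad/s and contact force between the fingers and lid_bar above 2 N), for 0.5 s.
At the end, for the whole second after the job is handed in: The fingers hold the lid by its bar (at least 2 N on the bar), the lid still and parallel with the gauge arm within 0.08 rad (4.5 degrees); the scanner lies flat and at rest inside the crate, not touched (all of step 1 and all of step 2); the arm keeps its last pose, push and grip.
It fails at once if the scanner is dropped or thrown (faster than 0.8 m/s out of the fingers) (linear speed of scanner above 0.8 m/s and contact force between the fingers and scanner below 0.1 N).
It fails at once if the gauge arm is moved (by more than 10 mm at its end) (distance of gauge_tip from where it was at the start of the episode above 0.01 m).
It fails at once if the crate is pushed more than 40 mm (distance of crate from where it was at the start of the episode above 0.04 m).
It fails at once if another thing is pushed more than 30 mm (distance of any of mug, wedge, tape, label_roll, spray from where it was at the start of the episode above 0.03 m).
It also fails if it takes over 64 s, if anything falls off the work surface, if the arm or the gripper's body presses on something with over 40 N, if the wrist force passes 120 N, or if a joint passes its speed limit or range.

## Working session

There is one attempt and no reset: what is moved stays moved. The work goes in short steps, Python scripts to look and compute and a tool call to move; the robot and the scene stay as the last step left them, time stands still between calls to the robot, and variables do not carry over. Pictures are saved under pics/ and viewed, about 8 in all and at most 12, crops included, and the job is handed in when it is done.

Besides the shell and the picture viewer there is one more tool, called after "Request:" as name(argument=value, ...), one argument or row to a line, values as JSON. play_rows: Moves the arm, as the interface text tells. Its arguments: {"type":"object","properties":{"deltas":{"type":"array","items":{"type":"number"}},"force":{"type":"number"}},"required":["deltas"]}

```bash
mkdir -p pics; ls
python3 - <<'E'
from bench import *
import cv2,numpy as np
print(observe(),pinch_z)
for n in("scene","top"):
    s=snapshot(n);cv2.imwrite(f"pics/{n}0.png",s["image"][:,:,::-1])
    print(n,s["mtx"],s["eye"],s["orientation"],[k for k in s])
E
```

```text
pics
{'clock': 0.0, 'qpos': array([-8.97417842e-01,  2.55732521e-01,  1.07020475e-01, -4.72541829e-04,
       -1.42391437e+00, -2.84599848e-01]), 'qvel': array([-1.53761616e-04,  2.04219141e-03, -2.36845211e-05,  1.16088467e-03,
       -1.89027334e-03,  8.91846879e-04]), 'tau': array([-1.45032922e-03, -3.86628306e+01,  2.37939030e+01,  5.36522180e+00,
       -6.17974016e-03,  1.44866732e-05]), 'ee_pos': array([ 0.20834764, -0.50847422,  0.23041008]), 'ee_rot': array([ 3.13970496e+00, -6.53162739e-05, -2.75288354e+00]), 'force': array([-0.52421642, -0.19919809,  1.39792305]), 'ft_torque': array([-0.01635409, -0.0296245 , -0.03319913]), 'width': 0.9991988955158109} 0.0187
scene [[389.8320776    0.         281.56862753]
 [  0.         389.8320776  212.53924691]
 [  0.           0.           1.        ]] [ 1.32496327 -0.20312751  0.9942139 ] [ 0.73848828 -0.00637221  1.43364219] ['image', 'mtx', 'eye', 'orientation']
top [[479.81563806   0.         281.53039407]
 [  0.         479.81563806 206.45328285]
 [  0.           0.           1.        ]] [ 0.25989313 -0.10306586  1.63355546] [ 0.16369884 -0.00592408 -1.5925314 ] ['image', 'mtx', 'eye', 'orientation']
```

View pics/scene0.png

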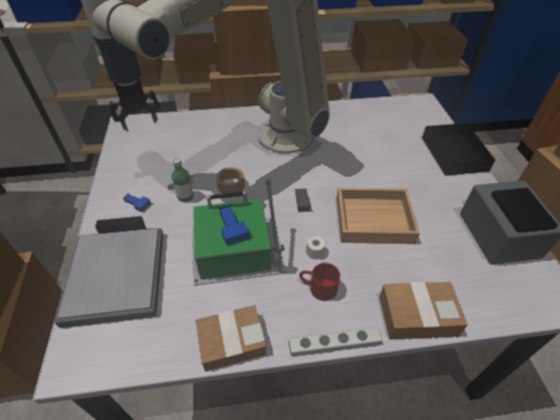

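View pics/top0.png

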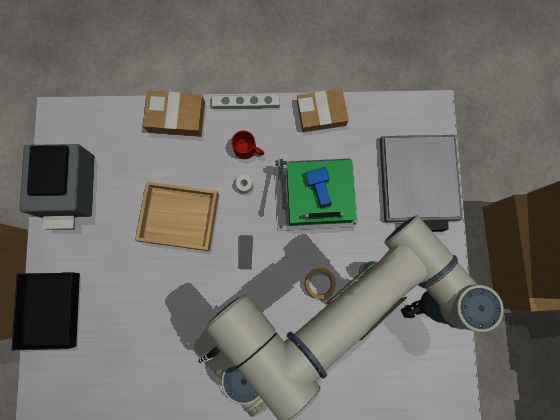

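Scanner-like things: the blue one on the green lid (scene ~(233,222), top ~(318,185)), and a smaller blue one on the table (scene ~(137,201)). The one on the lid is the larger and is the one named in the task. I'll confirm this in enlarged crops.

Run:
```python
import cv2
a=cv2.imread("pics/top0.png");b=cv2.imread("pics/scene0.png")
cv2.imwrite("pics/ctop.png",cv2.resize(a[145:265,125:365],None,fx=3.333,fy=3.333,interpolation=3))
cv2.imwrite("pics/cscene.png",cv2.resize(b[170:290,120:280],None,fx=5,fy=5,interpolation=3))
```

```text
(no output)
```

View pics/ctop.png

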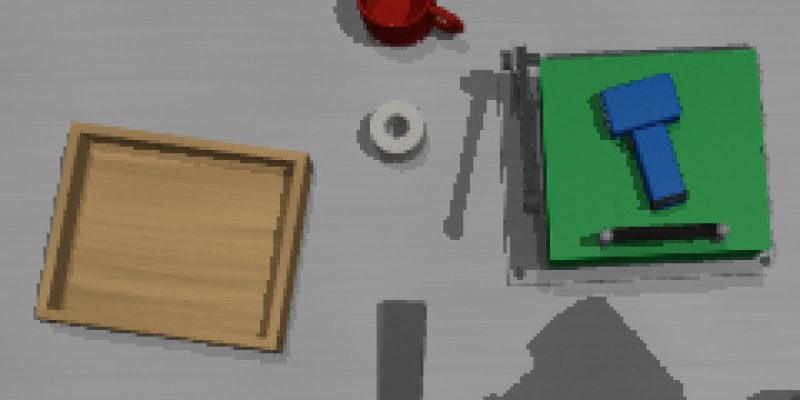

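View pics/cscene.png

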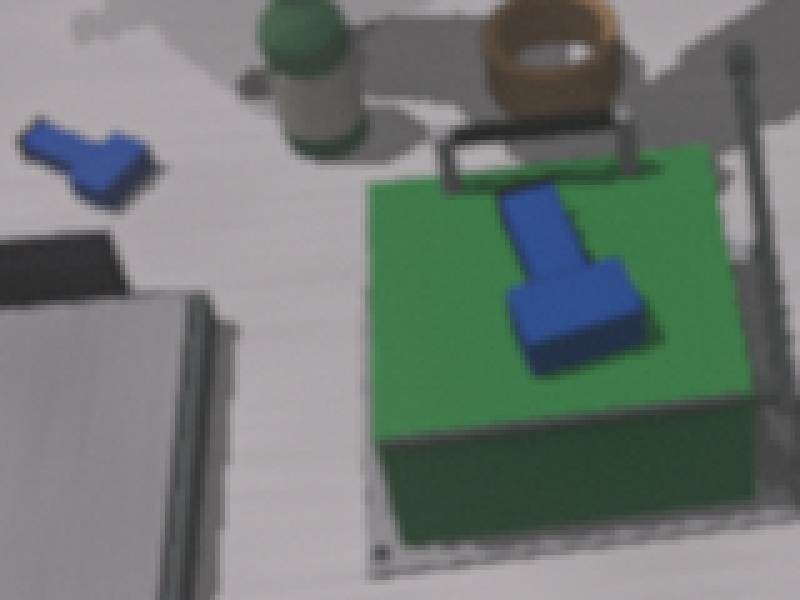

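The crops confirm it: the scanner on the lid is the larger one (top crop, head ~(641,104), handle end ~(668,200)), and the table one is smaller. The bar is at the near (robot) edge and the gauge arm is on the +y side. Next I fit the poses.

```bash
cat > h.py <<'E'
import numpy as np
from scipy.optimize import least_squares
from scipy.spatial.transform import Rotation as Ro
C={'top':(479.81563806,281.53039407,206.45328285,[0.25989313,-0.10306586,1.63355546],[0.16369884,-0.00592408,-1.5925314]),
'scene':(389.8320776,281.56862753,212.53924691,[1.32496327,-0.20312751,0.9942139],[0.73848828,-0.00637221,1.43364219])}
def proj(c,P):
    f,cx,cy,e,o=C[c]
    p=(np.atleast_2d(P)-e)@Ro.from_euler('xyz',o).as_matrix()
    return np.c_[cx-f*p[:,0]/p[:,2],cy+f*p[:,1]/p[:,2]]
def pl(q,L):
    c,s=np.cos(q[2]),np.sin(q[2]);L=np.atleast_2d(L)/1000.
    return np.c_[q[0]+c*L[:,0]-s*L[:,1],q[1]+s*L[:,0]+c*L[:,1],L[:,2]]
def T(uv): return (np.array(uv)+.5)/3.33333-.5+[125,145]
def S(uv): return (np.array(uv)+.5)/5-.5+[120,170]
E
python3 - <<'E'
from h import *
lid=[[97.5,107,114],[97.5,-107,114],[-102.5,-107,114],[-102.5,107,114]]
bar=[[-87.5,49,159],[-87.5,-49,159]]
tl=T([(541,56),(754,47),(771,250),(549,258)]);tb=T([(606,236),(724,231)])
sl=S([(752,395),(378,440),(370,185),(712,147)]);sb=S([(630,117),(447,135)])
def tip(g): return [[97.5-195*np.cos(g),124,106+195*np.sin(g)]]
tg=T([(532,205)]);sg=S([(740,62)])
def r(q):
    return np.r_[proj('top',pl(q,lid))-tl,proj('top',pl(q,bar))-tb,proj('scene',pl(q,lid))-sl,proj('scene',pl(q,bar))-sb,
      proj('top',pl(q,tip(q[3])))-tg,proj('scene',pl(q,tip(q[3])))-sg].ravel()
b=least_squares(r,[.35,-.2,0,.6],loss='soft_l1');print('bin',b.x,'\n',r(b.x).reshape(-1,2).round(1).tolist())
hd=[[61,35,148],[61,-35,148],[16,-35,148],[16,35,148],[-62,17,144],[-62,-17,144]]
th=T([(601,92),(670,73),(681,120),(612,137),(650,208),(686,194)])
sh=S([(645,308),(530,347),(510,292),(622,258),(552,183),(500,192)])
f=lambda q:np.r_[proj('top',pl(q,hd))-th,proj('scene',pl(q,hd))-sh].ravel()
s=least_squares(f,[.36,-.2,0],loss='soft_l1');print('scanner',s.x,'\n',f(s.x).reshape(-1,2).round(1).tolist())
cr=[[100,120,55],[100,-120,55],[-100,-120,55],[-100,120,55]]
f=lambda q:(proj('top',pl(q,cr))-T([(72,122),(312,155),(281,352),(37,318)])).ravel()
c=least_squares(f,[.3,.2,0]);print('crate',c.x,f(c.x).round(1))
def at(uv,z): return least_squares(lambda p:(proj('top',[p[0],p[1],z])-uv).ravel(),[.3,0]).x
print('label',at(T([397,128]),.05),'mug',at([244,145],.08))
print('grip',pl(s.x,[-12,0,0]),'bar',pl(b.x,[[-87.5,0,159]]))
E
```

```text
bin [ 0.5649949  -0.24587568  0.02325381  0.56975287] 
 [[-0.6, -0.3], [1.0, -0.4], [0.2, -0.6], [-0.0, -0.1], [1.6, -1.0], [-2.3, -0.9], [0.7, -1.1], [-1.2, -0.5], [-0.3, -1.5], [-0.2, -1.5], [-2.6, -0.3], [1.4, -0.4], [-0.4, -0.0], [0.5, 0.2]]
scanner [ 0.56849868 -0.24090995  0.24663143] 
 [[-0.6, -1.7], [-0.2, -1.6], [0.5, -2.4], [-0.1, -1.8], [0.7, -0.9], [0.3, 0.5], [0.6, -0.5], [-0.3, -1.1], [-0.8, -1.6], [0.2, -1.7], [0.4, -2.3], [-0.1, -1.0]]
crate [ 0.49754179  0.22851445 -0.15580748] [ 0.8  0.2 -0.5 -0.3 -0.7 -0.1  0.4  0.3]
label [0.60377686 0.00745281] mug [0.72753395 0.00336142]
grip [[ 0.55686179 -0.24383962  0.        ]] bar [[ 0.47751855 -0.2479102   0.159     ]]
```

```bash
cat > g.py <<'E'
import sys,json
from h import *
from bench import observe
# usage: python3 g.py x,y,z,yaw ... : shifts from the present (measured) pose to each waypoint
o=observe();R=Ro.from_euler('xyz',o['ee_rot'])
print('t',o['clock'],'pos',o['ee_pos'].round(4),'rot',o['ee_rot'].round(4),'F',o['force'].round(1),'w',round(o['width'],3),'q',o['qpos'].round(2))
for a in sys.argv[1:]:
    v=[float(s) for s in a.split(',')]
    print((R.inv().apply(np.array(v[:3])-o['ee_pos'])*1000).round(1),(R.inv()*Ro.from_euler('xyz',[np.pi,0,v[3]])).as_rotvec().round(3))
E
python3 g.py .35,-.4,.33,-2.8 .557,-.244,.30,-2.895
```

```text
t 0.1 pos [ 0.2084 -0.5085  0.2305] rot [ 3.1399e+00 -1.0000e-04 -2.7529e+00] F [ 0.2  0.4 -0.3] w 0.999 q [-0.9   0.26  0.11 -0.   -1.42 -0.28]
[-172.2   46.9  -99.4] [ 0.002 -0.     0.047]
[-422.9  112.8  -69.3] [ 0.002 -0.     0.142]
```

Request:
play_rows(
  deltas=[-5,1,-15,0,0,0,1,-15,5,-35,0,0,0.01,1,-35,10,-55,0,0,0.02,1,-60,17,-70,0,0,0.03,1,-85,23,-85,0,0,0.03,1,-115,31,-95,0,0,0.04,1,-145,39,-98,0,0,0.05,1,-172,47,-99,0,0,0.05,1],
  force=40,
)

```text
clock: 0.9
ee_pos: [0.351, -0.3993, 0.3304]
ee_rot: [3.142, 0.0, -2.803]
force: [0.4, 0.8, -0.0]
width: 1.003
```

```bash
python3 g.py .557,-.244,.26,-2.895
```

```text
t 0.9 pos [ 0.351  -0.3993  0.3304] rot [ 3.1415e+00  3.0000e-04 -2.8028e+00] F [ 0.4  0.8 -0. ] w 1.003 q [-0.56  0.21  0.3  -0.   -1.66 -0.68]
[-245.9   78.    70.5] [0.    0.    0.092]
```

Request:
play_rows(
  deltas=[-20,6,0,0,0,0.01,1,-55,17,5,0,0,0.02,1,-95,30,12,0,0,0.035,1,-135,43,25,0,0,0.05,1,-175,56,40,0,0,0.065,1,-210,67,55,0,0,0.08,1,-235,75,66,0,0,0.09,1,-246,78,70,0,0,0.092,1],
)

```text
clock: 1.7
ee_pos: [0.5568, -0.2428, 0.2575]
ee_rot: [3.139, -0.003, -2.893]
force: [0.1, -0.8, -0.3]
width: 0.999
```

```bash
python3 g.py .557,-.244,.117,-2.895;  python3 - <<'E'
from bench import *
import cv2,numpy as np
a=snapshot("top")["image"];b=snapshot("scene")["image"]
a=cv2.resize(a[145:245,265:385],None,fx=3.3333,fy=3.333,interpolation=3)
b=cv2.resize(b[130:280,170:290],None,fx=3.3333,fy=3.333,interpolation=3)
p=np.zeros((500,800,3),np.uint8);p[:a.shape[0],:a.shape[1]]=a;p[:b.shape[0],400:400+b.shape[1]]=b
cv2.imwrite("pics/above.png",p[:,:,::-1])
E
```

```text
t 1.7 pos [ 0.5568 -0.2428  0.2575] rot [ 3.139  -0.0035 -2.8929] F [ 0.1 -0.8 -0.3] w 0.999 q [-0.15  0.37  0.34 -0.   -1.54 -1.17]
[ -0.4  -1.6 140.5] [ 0.003 -0.003  0.002]
```

View pics/above.png

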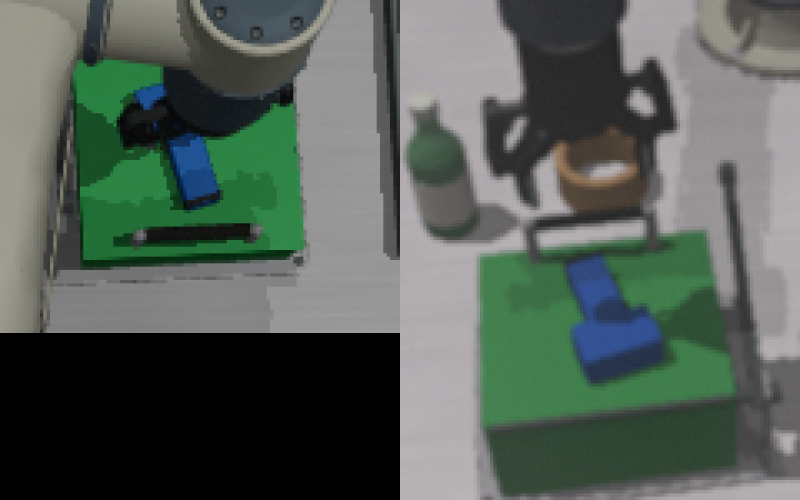

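The view shows the jaws over the handle, straddling it, and the bar clear. I'll descend.

Request:
play_rows(
  deltas=[0,-1,10,0,0,0,1,0,-1.5,35,0,0,0,1,0,-1.5,60,0,0,0,1,0,-1.5,85,0,0,0,1,0,-1.5,108,0,0,0,1,0,-1.5,125,0,0,0,1,0,-1.5,134,0,0,0,1,0,-1.5,138,0,0,0,1],
)

```text
clock: 2.6
ee_pos: [0.5554, -0.2471, 0.1219]
ee_rot: [3.141, -0.001, -2.896]
force: [-0.1, -0.8, -1.0]
width: 1.003
```

Request:
play_rows(
  deltas=[0,0,0,0,0,0,0.6,0,0,0,0,0,0,0.5,0,0,0,0,0,0,0.4,0,0,0,0,0,0,0.2,0,0,0,0,0,0,0,0,0,0,0,0,0,0,0,0,0,0,0,0,0,0,0,0,0,0,0,0],
  force=40,
)

```text
clock: 3.4
ee_pos: [0.5568, -0.2466, 0.1232]
ee_rot: [-3.141, 0.001, -2.894]
force: [-0.0, 0.4, 6.0]
width: 0.384
```

```bash
python3 g.py .557,-.244,.33,-2.895
```

```text
t 3.4 pos [ 0.5568 -0.2466  0.1232] rot [-3.1405e+00  1.2000e-03 -2.8945e+00] F [-0.   0.4  6. ] w 0.384 q [-0.16  0.42  0.07  0.   -1.22 -1.16]
[  -1.1    2.2 -206.8] [-0.001  0.001  0.001]
```

Request:
play_rows(
  deltas=[0,0,-5,0,0,0,0,0,0,-15,0,0,0,0,0,0,-30,0,0,0,0,0,0,-50,0,0,0,0,0,0,-72,0,0,0,0,0,0,-92,0,0,0,0,0,0,-105,0,0,0,0,0,0,-110,0,0,0,0],
)

```text
clock: 4.2
ee_pos: [0.5568, -0.2465, 0.2341]
ee_rot: [-3.14, 0.002, -2.895]
force: [0.2, -0.1, -2.1]
width: 0.387
```

```bash
python3 g.py .557,-.244,.34,-2.895;  python3 - <<'E'
from bench import *
import cv2
b=snapshot("scene")["image"]
cv2.imwrite("pics/lift.png",cv2.resize(b[90:290,150:330],None,fx=3,fy=3,interpolation=3)[:,:,::-1])
E
```

```text
t 4.2 pos [ 0.5568 -0.2465  0.2341] rot [-3.1405e+00  2.1000e-03 -2.8948e+00] F [ 0.2 -0.1 -2.1] w 0.387 q [-0.16  0.37  0.28  0.   -1.48 -1.16]
[  -1.1    2.3 -105.9] [-0.001  0.002  0.   ]
```

View pics/lift.png

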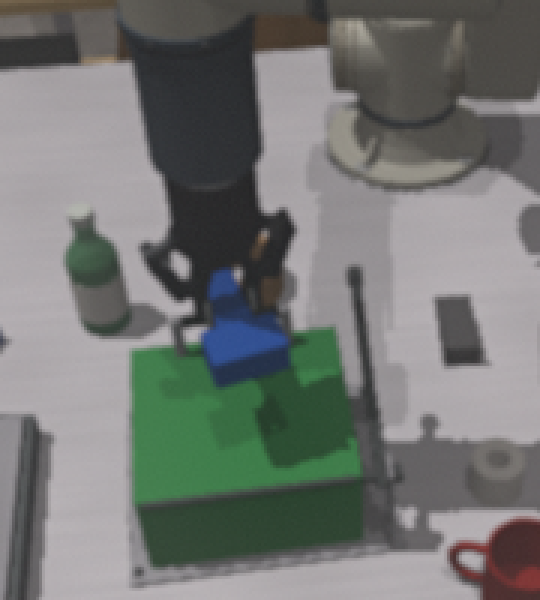

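Request:
play_rows(
  deltas=[0,0,-15,0,0,0,0,0,0,-35,0,0,0,0,0,0,-58,0,0,0,0,0,0,-78,0,0,0,0,0,0,-92,0,0,0,0,0,0,-100,0,0,0,0,0,0,-105,0,0,0,0,0,0,-106,0,0,0,0],
)

```text
clock: 5.05
ee_pos: [0.5563, -0.2463, 0.3378]
ee_rot: [3.141, -0.001, -2.895]
force: [-0.4, 0.4, -3.2]
width: 0.389
```

```bash
python3 g.py .525,-.008,.30,-3.10 .4857,.2304,.26,-3.298
```

```text
t 5.05 pos [ 0.5563 -0.2463  0.3378] rot [ 3.1410e+00 -6.0000e-04 -2.8948e+00] F [-0.4  0.4 -3.2] w 0.389 q [-0.16  0.38  0.55 -0.   -1.74 -1.16]
[-27.9 238.7  38. ] [ 0.001 -0.001  0.205]
[-48.  479.4  78.1] [ 0.    -0.001  0.403]
```

Request:
play_rows(
  deltas=[-1,8,0,0,0,0.01,0,-4,28,0,0,0,0.03,0,-7,58,0,0,0,0.055,0,-11,93,0,0,0,0.08,0,-15,129,0,0,0,0.11,0,-19,165,0,0,0,0.14,0,-23,200,10,0,0,0.17,0,-27,232,18,0,0,0.2,0],
)

```text
clock: 5.85
ee_pos: [0.5248, -0.0127, 0.3193]
ee_rot: [3.141, -0.001, -3.096]
force: [0.8, -0.3, -1.6]
width: 0.387
```

```bash
python3 g.py .4857,.2304,.20,-3.298
```

```text
t 5.85 pos [ 0.5248 -0.0127  0.3193] rot [ 3.1410e+00 -9.0000e-04 -3.0959e+00] F [ 0.8 -0.3 -1.6] w 0.387 q [ 0.27  0.2   0.25 -0.   -1.63 -1.8 ]
[ 27.8 244.6 119.5] [ 0.    -0.001  0.202]
```

Request:
play_rows(
  deltas=[3,28,5,0,0,0.03,0,7,62,15,0,0,0.055,0,11,98,28,0,0,0.08,0,15,135,45,0,0,0.11,0,20,172,65,0,0,0.14,0,24,207,88,0,0,0.17,0,27,233,108,0,0,0.195,0,28,244,119,0,0,0.202,0],
)

```text
clock: 6.65
ee_pos: [0.4842, 0.2293, 0.1985]
ee_rot: [-3.139, -0.003, 2.988]
force: [-1.4, -0.2, -2.6]
width: 0.387
```

Request:
play_rows(
  deltas=[0,0,10,0,0,0,0,0,0,28,0,0,0,0,0,0,50,0,0,0,0,0,0,72,0,0,0,0,0,0,92,0,0,0,0,0,0,108,0,0,0,0,0,0,118,0,0,0,0,0,0,120,0,0,0,0],
)

```text
clock: 7.45
ee_pos: [0.4861, 0.2265, 0.0804]
ee_rot: [-3.14, -0.001, 2.986]
force: [0.8, 0.2, -1.8]
width: 0.388
```

```bash
python3 g.py .4857,.2304,.019,-3.298;  python3 - <<'E'
from bench import *
import cv2
b=snapshot("scene")["image"]
cv2.imwrite("pics/crate.png",cv2.resize(b[120:270,310:450],None,fx=3.5,fy=3.5,interpolation=3)[:,:,::-1])
E
```

```text
t 7.45 pos [0.4861 0.2265 0.0804] rot [-3.1402e+00 -1.2000e-03  2.9856e+00] F [ 0.8  0.2 -1.8] w 0.388 q [ 0.73  0.33 -0.19 -0.   -1.05 -2.45]
[ 0.9  3.8 61.4] [-0.001 -0.001  0.   ]
```

View pics/crate.png

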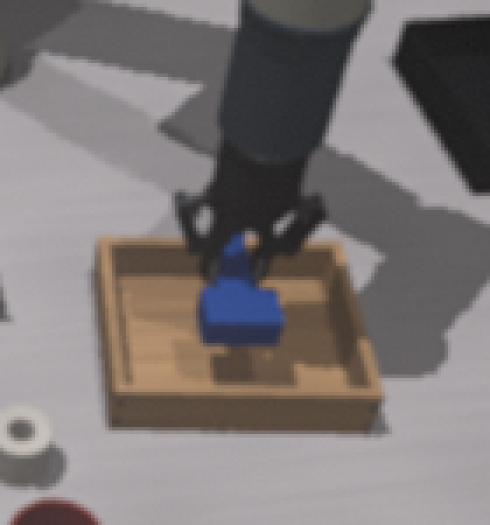

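The scanner is level and centred over the crate, with head at crop ~(240,310). Lowering it.

Request:
play_rows(
  deltas=[0,1,8,0,0,0,0,0,2,20,0,0,0,0,0,3,33,0,0,0,0,0,3,43,0,0,0,0,0,3,51,0,0,0,0,0,3,56,0,0,0,0,0,3,59,0,0,0,0,0,3,60,0,0,0,0],
)

```text
clock: 8.3
ee_pos: [0.487, 0.2306, 0.0212]
ee_rot: [-3.142, 0.0, 2.986]
force: [0.8, -0.0, -0.9]
width: 0.387
```

Request:
play_rows(
  deltas=[0,0,0.5,0,0,0,0,0,0,1,0,0,0,0,0,0,1,0,0,0,0,0,0,1,0,0,0,0,0,0,1,0,0,0,0,0,0,1,0,0,0,0,0,0,1,0,0,0,0,0,0,1,0,0,0,0],
)

```text
clock: 9.1
ee_pos: [0.4869, 0.2306, 0.0203]
ee_rot: [-3.142, -0.0, 2.986]
force: [0.3, 0.1, -1.9]
width: 0.391
```

Request:
play_rows(
  deltas=[0,0,0.5,0,0,0,0,0,0,1,0,0,0,0,0,0,1.5,0,0,0,0,0,0,2,0,0,0,0,0,0,2.5,0,0,0,0,0,0,3,0,0,0,0,0,0,3,0,0,0,0,0,0,3,0,0,0,0],
)

```text
clock: 9.9
ee_pos: [0.487, 0.2306, 0.0196]
ee_rot: [3.141, 0.001, 2.987]
force: [-6.8, -1.8, 17.3]
width: 0.38
```

Request:
play_rows(
  deltas=[0,0,-1,0,0,0,0,0,0,-2,0,0,0,0,0,0,-2,0,0,0,0.4,0,0,-2,0,0,0,0.45,0,0,-2,0,0,0,0.55,0,0,-2,0,0,0,0.7,0,0,-2,0,0,0,0.8,0,0,-2,0,0,0,0.8],
)

```text
clock: 10.7
ee_pos: [0.4869, 0.2306, 0.0192]
ee_rot: [-3.142, 0.0, 2.986]
force: [-0.8, -0.5, -0.3]
width: 0.798
```

Request:
play_rows(
  deltas=[0,0,-4,0,0,0,0.8,0,0,-14,0,0,0,0.8,0,0,-30,0,0,0,0.8,0,0,-55,0,0,0,0.8,0,0,-85,0,0,0,0.8,0,0,-115,0,0,0,0.8,0,0,-140,0,0,0,0.8,0,0,-160,0,0,0,0.8],
)

```text
clock: 11.5
ee_pos: [0.4873, 0.2308, 0.1823]
ee_rot: [3.139, 0.002, 2.987]
force: [1.5, 0.4, 0.5]
width: 0.8
```

```bash
python3 g.py .48,.10,.33,-3.298 .4775,-.248,.28,-1.547;  python3 - <<'E'
from bench import *
import cv2,numpy as np
a=snapshot("top")["image"];b=snapshot("scene")["image"]
cv2.imwrite("pics/top_p.png",a[:,:,::-1])
p=cv2.resize(b[150:270,310:450],None,fx=4,fy=4,interpolation=3)
cv2.imwrite("pics/placed.png",p[:,:,::-1])
E
```

```text
t 11.5 pos [0.4873 0.2308 0.1823] rot [3.1395e+00 2.3000e-03 2.9865e+00] F [1.5 0.4 0.5] w 0.8 q [ 0.73  0.25 -0.02  0.   -1.29 -2.46]
[ -13.3 -130.  -148. ] [0.002 0.002 0.001]
[ -64.5 -474.3  -98.6] [-0.     0.004 -1.75 ]
```

View pics/placed.png

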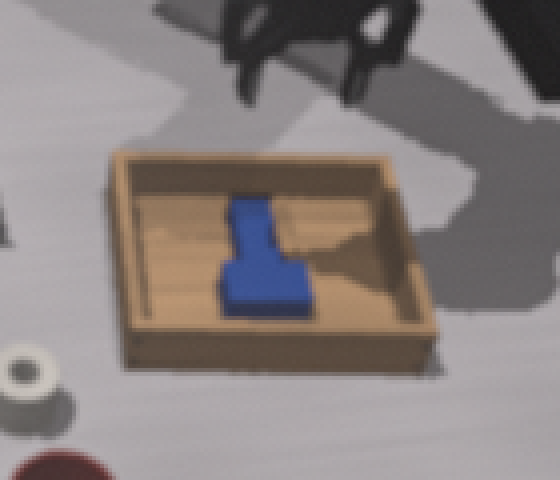

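The scanner lies flat and released in the crate, away from the walls (crop ~(262,260)). Now to the bar.

Request:
play_rows(
  deltas=[0,0,-15,0,0,-0.03,0.9,0,-4,-40,0,0,-0.1,1,-2,-15,-68,0,0,-0.19,1,-4,-32,-95,0,0,-0.29,1,-6,-54,-118,0,0,-0.39,1,-8,-80,-135,0,0,-0.49,1,-10,-106,-145,0,0,-0.59,1,-13,-132,-150,0,0,-0.69,1],
)

```text
clock: 12.4
ee_pos: [0.4792, 0.0972, 0.3307]
ee_rot: [-3.141, 0.002, -2.602]
force: [0.6, -0.2, -0.2]
width: 0.999
```

```bash
python3 g.py .48,-.05,.34,-2.3 .4775,-.248,.28,-1.547;python3 - <<'E'
from h import *
f=lambda P:np.r_[proj('top',P)-T([(665,233.5)]),proj('scene',P)-S([(538.5,126)])].ravel()
r=least_squares(f,[.47,-.25,.16]);print(r.x,r.fun)
E
```

```text
t 12.4 pos [0.4792 0.0972 0.3307] rot [-3.1414e+00  2.0000e-03 -2.6024e+00] F [ 0.6 -0.2 -0.2] w 0.999 q [ 0.52  0.12  0.19  0.   -1.64 -1.55]
[  74.8 -126.7   -9.4] [-0.001  0.002 -0.302]
[ 178.8 -295.3   50.4] [-1.000e-03  2.000e-03 -1.055e+00]
[ 0.47510751 -0.24793822  0.15500888] [-0.45186793 -0.00110106 -0.43726003  0.00283338]
```

Request:
play_rows(
  deltas=[12,-20,0,0,0,-0.09,1,28,-46,0,0,0,-0.19,1,46,-76,0,0,0,-0.29,1,65,-107,0,0,0,-0.4,1,84,-139,0,0,0,-0.5,1,103,-171,0,0,0,-0.6,1,122,-202,0,0,0,-0.7,1,140,-231,0,0,0,-0.8,1],
)

```text
clock: 13.2
ee_pos: [0.476, -0.1735, 0.3294]
ee_rot: [-3.142, 0.0, -1.803]
force: [0.6, -0.1, 0.1]
width: 0.997
```

```bash
python3 g.py .476,-.248,.26,-1.547
```

```text
t 13.2 pos [ 0.476  -0.1735  0.3294] rot [-3.1416e+00  1.0000e-04 -1.8028e+00] F [ 0.6 -0.1  0.1] w 0.997 q [-0.04  0.16  0.23 -0.   -1.64 -0.19]
[ 72.5 -17.1  69.4] [-0.     0.    -0.256]
```

Request:
play_rows(
  deltas=[22,-5,0,0,0,-0.06,1,42,-10,2,0,0,-0.12,1,58,-14,8,0,0,-0.18,1,67,-16,20,0,0,-0.22,1,71,-17,36,0,0,-0.25,1,72,-17,52,0,0,-0.256,1,72,-17,64,0,0,-0.256,1,72,-17,69,0,0,-0.256,1],
)

```text
clock: 14.0
ee_pos: [0.4757, -0.2456, 0.2591]
ee_rot: [3.14, 0.001, -1.551]
force: [0.9, 0.0, -0.2]
width: 0.999
```

```bash
python3 g.py .476,-.248,.139,-1.547;  python3 - <<'E'
from bench import *
import cv2,numpy as np
b=snapshot("scene")["image"]
cv2.imwrite("pics/bar.png",cv2.resize(b[130:280,170:300],None,fx=4,fy=4,interpolation=3)[:,:,::-1])
E
```

```text
t 14.0 pos [ 0.4757 -0.2456  0.2591] rot [ 3.1397e+00  8.0000e-04 -1.5511e+00] F [ 0.9  0.  -0.2] w 0.999 q [-0.18  0.22  0.13 -0.   -1.49  0.2 ]
[  2.5  -0.5 120.1] [ 0.002  0.001 -0.004]
```

View pics/bar.png

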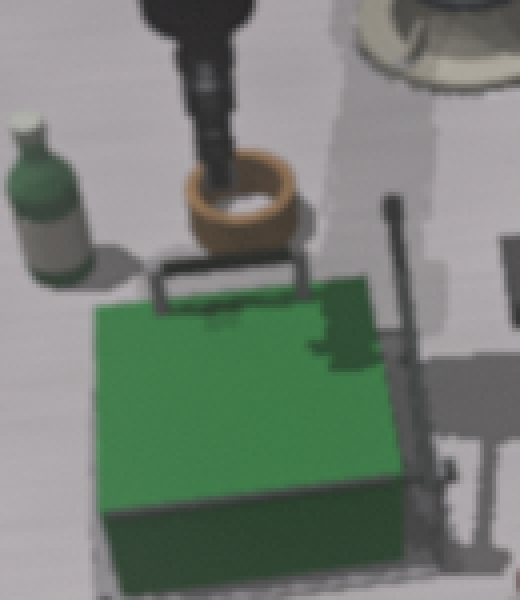

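Request:
play_rows(
  deltas=[2,0,10,0,0,0,1,2,0,30,0,0,0,1,2,0,52,0,0,0,1,2,0,75,0,0,0,1,2,0,95,0,0,0,1,2,0,110,0,0,0,1,2,0,118,0,0,0,1,2,0,119,0,0,0,1],
)

```text
clock: 14.85
ee_pos: [0.4761, -0.2478, 0.1406]
ee_rot: [3.14, 0.0, -1.551]
force: [-0.1, -0.2, -0.6]
width: 0.998
```

Request:
play_rows(
  deltas=[0,0,0,0,0,0,0.6,0,0,0,0,0,0,0.45,0,0,0,0,0,0,0.35,0,0,0,0,0,0,0.25,0,0,0,0,0,0,0.1,0,0,0,0,0,0,0,0,0,0,0,0,0,0,0,0,0,0,0,0,0],
  force=50,
)

```text
clock: 15.65
ee_pos: [0.4782, -0.248, 0.142]
ee_rot: [-3.138, -0.001, -1.55]
force: [5.6, 0.4, 0.6]
width: 0.146
```

```bash
python3 g.py .476,-.248,.139,-1.547
```

```text
t 15.65 pos [ 0.4782 -0.248   0.142 ] rot [-3.1376e+00 -7.0000e-04 -1.5503e+00] F [5.6 0.4 0.6] w 0.146 q [-0.19  0.27 -0.1  -0.   -1.2   0.21]
[-0.   2.2  3. ] [-0.004 -0.001 -0.003]
```

Request:
play_rows(
  deltas=[0,-3,-3.7,0,0,0,0,0,-5,-9.2,0,0,0,0,0,-7.5,-16.4,0,0,0,0,0,-10.5,-23.5,0,0,0,0,0,-14.5,-32.3,0,0,0,0,0,-19,-40.8,0,0,0,0,0,-23,-47.4,0,0,0,0,0,-26,-52.3,0,0,0,0],
)

```text
clock: 16.45
ee_pos: [0.5018, -0.2473, 0.1942]
ee_rot: [3.14, 0.0, -1.551]
force: [-5.2, 0.8, -1.6]
width: 0.145
```

```bash
cat > ang.py <<'E'
from h import *
from bench import observe
o=observe();p=o['ee_pos'];d=np.array([(p[0]-.4782)*1000,(p[2]-.142)*1000])
g=lambda a:[185*(1-np.cos(a[0]))+53*np.sin(a[0])-d[0],185*np.sin(a[0])-53*(1-np.cos(a[0]))-d[1]]
r=least_squares(g,[.4]);print('angle from TCP',r.x,'resid mm',r.fun,'F',o['force'].round(1),'rot',o['ee_rot'].round(3),'w',o['width'],p.round(4))
E
python3 ang.py
```

```text
angle from TCP [0.29866838] resid mm [ 0.148467   -0.09677972] F [-5.2  0.8 -1.6] rot [ 3.14   0.    -1.551] w 0.14506368782825949 [ 0.5018 -0.2473  0.1942]
```

Request:
play_rows(
  deltas=[0,-3.3,-4.8,0,0,0,0,0,-7.8,-11,0,0,0,0,0,-12.6,-17,0,0,0,0,0,-17.6,-22.9,0,0,0,0,0,-22.8,-28.5,0,0,0,0,0,-28,-33.9,0,0,0,0,0,-32,-37.8,0,0,0,0,0,-33.5,-39.1,0,0,0,0],
)

```text
clock: 17.25
ee_pos: [0.5354, -0.2463, 0.2333]
ee_rot: [3.14, 0.001, -1.551]
force: [-6.7, 2.0, 0.5]
width: 0.141
```

```bash
python3 ang.py;  python3 - <<'E'
from bench import *
import cv2,numpy as np
a=snapshot("top")["image"];b=snapshot("scene")["image"]
a=cv2.resize(a[145:245,260:370],None,fx=4,fy=4,interpolation=3)
b=cv2.resize(b[160:290,190:280],None,fx=4,fy=4,interpolation=3)
p=np.zeros((520,800,3),np.uint8);p[:400,:440]=a;p[:,440:]=b
cv2.imwrite("pics/held.png",p[:,:,::-1])
E
```

```text
angle from TCP [0.56709769] resid mm [ 0.20593632 -0.23259353] F [-6.7  2.   0.5] rot [ 3.140e+00  1.000e-03 -1.551e+00] w 0.14148501859610363 [ 0.5354 -0.2463  0.2333]
```

View pics/held.png

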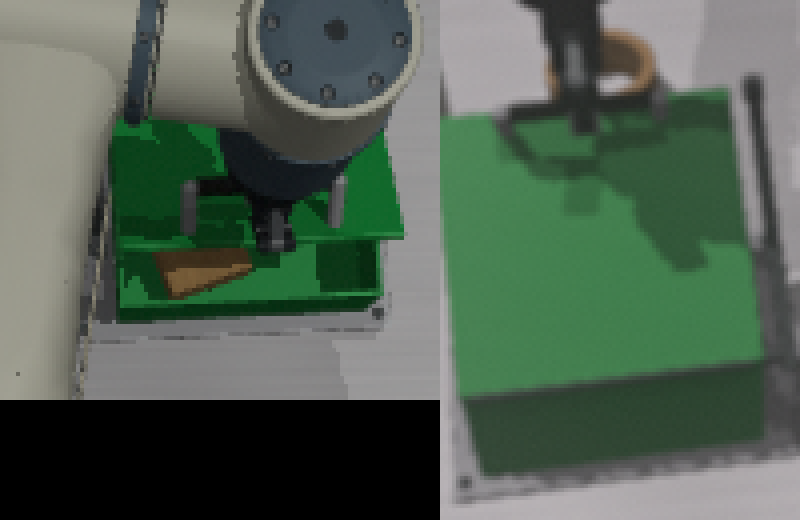

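The lid is held open with the fingers on the bar. In the crop, the lid's free +y corner is at ~(729,90) and the gauge boss at ~(752,88). I'll check the angles against each other.

Run:
```python
from h import *
U=lambda u,v:(np.array([[u-440,v]])+.5)/4-.5+[190,160]
for q in([.565,-.2459,.0233],[.567,-.2459,.0233],[.563,-.2459,.0233]):
    lid=lambda a,y=107:[[97.5-200*np.cos(a)+8*np.sin(a),y,106+200*np.sin(a)+8*np.cos(a)]]
    tip=lambda g:[[97.5-195*np.cos(g),124,106+195*np.sin(g)]]
    F=lambda f,uv:least_squares(lambda a:(proj('scene',pl(q,f(a[0])))-uv).ravel(),[.6])
    for n,r in(('lid+y',F(lid,U(729,90))),('lid-y',F(lambda a:lid(a,-107),U(443,118))),('tip',F(tip,U(752,88)))):print(n,r.x.round(3),r.fun.round(2))
    t=least_squares(lambda a:(proj('top',pl(q,tip(a[0])))-T((532,205))).ravel(),[.6]);print('tip top',t.x,t.fun.round(2))
    print('hinge corner',proj('scene',pl(q,[97.5,107,114]))-U(764,360),'lid top cam -y', proj('top',pl(q,lid(.567,-107)))-[260+403/4,145+237/4])
```

```text
lid+y [0.474] [0.03 0.  ]
lid-y [0.464] [-1.97  1.  ]
tip [0.595] [0.52 0.14]
tip top [0.5691343] [-0.43  0.01]
hinge corner [[ 0.07347111 -2.16531866]] lid top cam -y [[ 0.20168858 -1.89183497]]
lid+y [0.496] [0.16 0.02]
lid-y [0.481] [-2.16  1.15]
tip [0.622] [0.71 0.23]
tip top [0.55388796] [-0.43  0.01]
hinge corner [[ 0.1572866  -1.60287953]] lid top cam -y [[ 0.16916444 -2.54994181]]
lid+y [0.453] [-0.08 -0.01]
lid-y [0.447] [-1.79  0.87]
tip [0.57] [0.35 0.08]
tip top [0.58412709] [-0.43  0.01]
hinge corner [[-0.01014164 -2.72639732]] lid top cam -y [[ 0.23422747 -1.23342963]]
```

Run:
```python
from h import *
import cv2
q=[.5657,-.2459,.0233]
tip=lambda g,y=124:[[97.5-195*np.cos(g),y,106+195*np.sin(g)]]
def crop(fn,x,y,w,h,s): return cv2.resize(cv2.imread(fn)[y:y+h,x:x+w],None,fx=s,fy=s,interpolation=3)
P=np.zeros((600,800,3),np.uint8)
def put(im,cam,x,y,s,col,items):
    for pt,c in items:
        u=(proj(cam,pl(q,pt))[0]-[x,y]+.5)*s-.5
        cv2.drawMarker(im,tuple(int(v) for v in u.round()),c,cv2.MARKER_CROSS,9,1)
    P[:im.shape[0],col:col+im.shape[1]]=im
G=[(tip(.47),(0,0,255)),(tip(.57),(0,255,255)),(tip(.67),(255,0,255)),([[97.5,107,114]],(255,255,0)),([[-102.5,107,114]],(255,255,0)),([[-87.5,49,159]],(255,255,0)),([[-87.5,-49,159]],(255,255,0))]
put(crop('pics/top0.png',272,150,50,75,8),'top',272,150,8,0,G)
put(crop('pics/scene0.png',245,170,50,75,8),'scene',245,170,8,400,G)
cv2.imwrite('pics/ov.png',P)
```

View pics/ov.png

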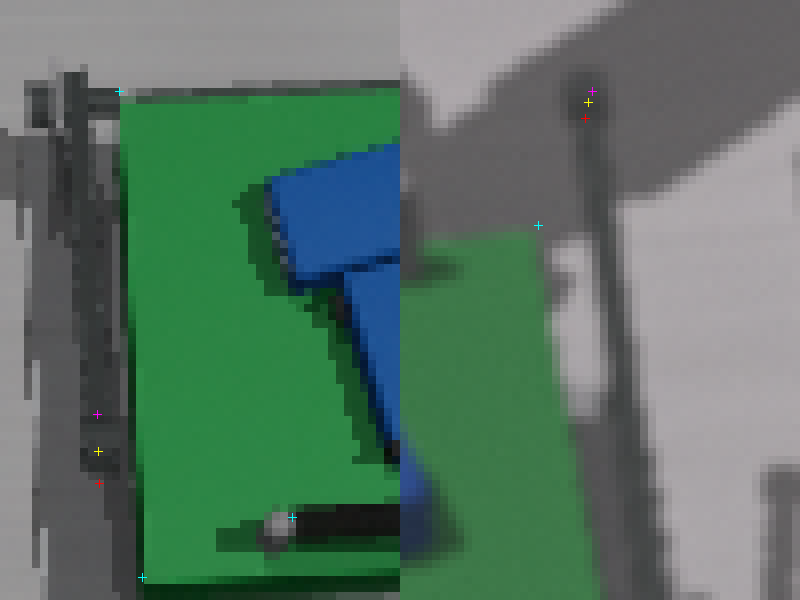

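The overlay suggests the gauge is at or slightly above 0.57 (top: boss ~(98,444) in the crop, between the yellow 0.57 and magenta 0.67 marks). The cameras carry a bias of about 1 px, so I'll calibrate it out using the known lid points and raw pixels.

Run:
```python
from h import *
from bench import *
import cv2
s=snapshot('scene')["image"];cv2.imwrite('pics/s1.png',s[:,:,::-1]);t=snapshot('top')["image"]
print('now scene gray tip');print(s[176:190,262:274].mean(2).astype(int))
s0=cv2.imread('pics/scene0.png');print('scene0 tip');print(s0[176:190,262:274].mean(2).astype(int))
gr=lambda im:im[:,:,1].astype(int)-im[:,:,[0,2]].max(2)
print('now lid scene greenness (cols 244-264)');print(gr(s)[178:190,244:265])
print('top0 boss');print(cv2.imread('pics/top0.png')[198:213,278:292].mean(2).astype(int))
print('top now lid edge');print(gr(t)[194:212,[295,300,350,354,358]].T)
print('top0 lid edge');print(gr(cv2.imread('pics/top0.png')[:,:,::-1])[218:232,[295,300,340,350]].T)
q=[.5657,-.2459,.0233]
L=lambda a,y,n=8:pl(q,[[97.5-200*np.cos(a)+n*np.sin(a),y,106+200*np.sin(a)+n*np.cos(a)]])
print('pred scene now +y',proj('scene',L(.567,107)),'pred top now y107,-107 top/bot',[proj('top',L(.567,y,n)).round(1) for y in(107,-107) for n in(0,8)],'top0',[proj('top',L(0,y,n)).round(1) for y in(107,-107) for n in(0,8)])
```

```text
now scene gray tip
[[146 147 147 148 148 148 147 146 147 145 145 146]
 [147 147 148 147 144 141 142 141 143 146 147 145]
 [149 148 147 140 129 116 115 122 131 142 146 146]
 [148 148 145 126 103  83  81  92 113 137 145 147]
 [148 149 141 114  83  64  63  70 100 133 147 147]
 [140 147 140 109  72  56  51  58  91 132 145 146]
 [123 140 139 112  73  51  48  53  86 130 146 146]
 [110 136 140 117  78  52  46  52  84 126 144 147]
 [105 136 143 124  84  55  47  53  84 125 143 147]
 [102 136 148 137 105  68  49  54  89 130 147 149]
 [ 97 136 150 148 126  86  53  56  92 134 149 149]
 [ 92 133 151 150 136  93  55  53  90 133 150 149]
 [ 87 127 147 149 137  94  55  51  88 131 148 148]
 [ 79 117 141 149 137  98  59  51  86 128 146 148]]
scene0 tip
[[132 116 104  96  95  97  96  96  98  96  96  95]
 [105  98  96  97  96  95  95  95  95  96  97  96]
 [ 95  96  96  94  90  87  87  88  92  95  97  98]
 [ 96  97  96  89  82  77  75  80  85  94  96  96]
 [ 96  98  94  83  76  73  72  75  83  92  96  95]
 [ 98  98  93  80  72  70  72  70  77  90  97  96]
 [ 96  97  91  80  69  66  66  66  73  87  96  96
[... 2051 characters left out ...]
 61  60  61  60  61  61  61  61  61  51  30  26  28  28  26  26  28]
 [ 60  60  60  61  61  62  61  60  60  64  50  48  57  56  56  56  55  58]
 [ 61  61  60  60  62  61  61  60  60  62  37   0  -1  -1  -1  -1   0  -1]]
top0 lid edge
[[64 64 64 64 65 30 27  9 -1 -1 -1 -1  0 -2]
 [43 63 64 62 53 27 21  4 -1 -2 -2 -1 -1 -2]
 [57 56 50 26 21  5 -3 -1 -2 -2 -1  0 -1 -2]
 [63 63 28 29 16 -2 -2 -1  0 -1 -1 -1 -1 -1]]
pred scene now +y [[262.19722885 180.63634059]] pred top now y107,-107 top/bot [array([[289.5, 207. ]]), array([[289.5, 205.2]]), array([[360.7, 203.9]]), array([[360.9, 202.1]])] top0 [array([[289.3, 222. ]]), array([[289.3, 221.7]]), array([[355.7, 219.1]]), array([[356.1, 218.8]])]
```

Calibrating each camera's bias on the held lid gives a gauge angle of about 0.61 (top) and 0.68±0.05 (scene). That puts it near 0.62, so I'll raise the lid about 0.05 rad more.

Request:
play_rows(
  deltas=[0,-1.5,-1.2,0,0,0,0,0,-3.5,-3,0,0,0,0,0,-6,-5,0,0,0,0,0,-7.5,-6.3,0,0,0,0,0,-8,-6.6,0,0,0,0,0,-8,-6.6,0,0,0,0,0,-8,-6.6,0,0,0,0,0,-8,-6.6,0,0,0,0],
)

```text
clock: 18.25
ee_pos: [0.543, -0.2461, 0.2397]
ee_rot: [3.14, 0.001, -1.551]
force: [-7.0, 2.8, 1.9]
width: 0.138
```

Request:
play_rows(
  deltas=[0,0,0,0,0,0,0,0,0,0,0,0,0,0,0,0,0,0,0,0,0,0,0,0,0,0,0,0,0,0,0,0,0,0,0,0,0,0,0,0,0,0,0,0,0,0,0,0,0,0,0,0,0,0,0,0],
)

```text
clock: 19.05
ee_pos: [0.543, -0.2461, 0.2398]
ee_rot: [3.14, 0.001, -1.551]
force: [-5.6, 1.8, 0.9]
width: 0.14
```

```bash
python3 ang.py
python3 - <<'E'
from h import *
from bench import *
import cv2
s=snapshot('scene')["image"]
gr=lambda im:im[:,:,1].astype(int)-im[:,:,[0,2]].max(2)
print(gr(s)[177:186,258:264]);print(s[176:188,265:270].mean(2).astype(int))
q=[.5657,-.2459,.0233]
for a in(.567,.62):print(proj('scene',pl(q,[[97.5-200*np.cos(a)+8*np.sin(a),107,106+200*np.sin(a)+8*np.cos(a)]])))
t=snapshot('top')["image"]
b=s[150:270,310:450];m=(b[:,:,2].astype(int)-b[:,:,0]>40);print('blue in crate',m.sum(),np.argwhere(m).mean(0)*4)
cv2.imwrite('pics/final.png',np.hstack([cv2.resize(s[150:290,190:430],None,fx=3.3,fy=3.3,interpolation=3)])[:,:,::-1])
E
```

```text
angle from TCP [0.61872319] resid mm [ 0.22437351 -0.28143557] F [-5.6  1.8  0.9] rot [ 3.140e+00  1.000e-03 -1.551e+00] w 0.139996449810494 [ 0.543  -0.2461  0.2398]
[[-3 -4 -4 -4 -5 -4]
 [-4 -4 -4 -4 -4 -4]
 [-5 -5 -4 -4 -3 -5]
 [ 1  2  3  1 -2 -3]
 [18 21 20 16  7 -3]
 [35 36 36 28 11  0]
 [38 38 38 32 14  0]
 [34 34 34 29 13  0]
 [24 25 25 22 10 -1]]
[[149 147 148 148 149]
 [147 146 142 142 142]
 [140 129 116 116 120]
 [128 102  83  81  91]
 [116  83  68  65  74]
 [111  79  64  61  67]
 [111  79  62  60  62]
 [117  80  59  57  58]
 [124  87  58  53  59]
 [136 105  69  54  56]
 [149 127  86  53  55]
 [150 136  94  54  53]]
[[262.19722885 180.63634059]]
[[262.38392295 179.93134072]]
blue in crate 368 [260.17391304 258.77173913]
```

View pics/final.png

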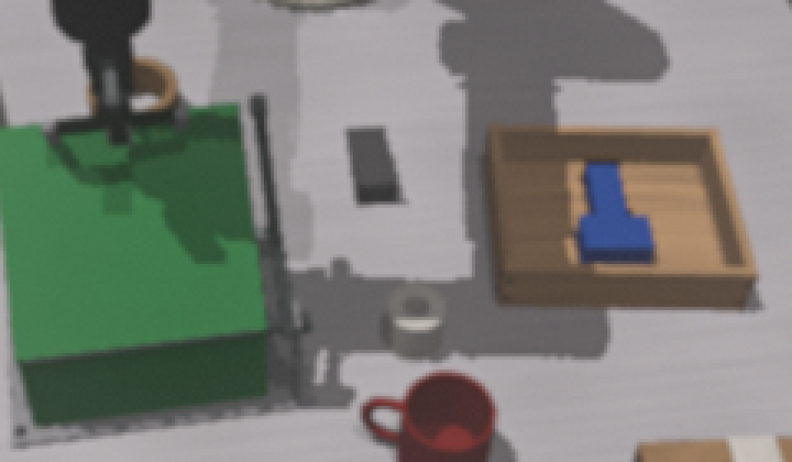

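```bash
python3 -c "
from bench import *
print(hand_in())"
```

```text
the job is handed in; nothing more can be done
None
```

The job is handed in: the scanner lies flat and released in the crate, and the gripper is still holding the lid by its bar at about 0.62 rad. I chose that angle to match the gauge arm, but how closely they match is the least certain part. No verdict came back.

**Scanner:** I took the larger, blue one off the lid and set it near the middle of the crate. It touched the floor at about 17 N before I backed off and opened the fingers. The last picture shows it flat and clear of the walls.

**Lid:** I pinched the bar from above with 50 N and raised it along its arc. At the end, the lid angle worked out from the gripper position was 0.619 rad, within 0.3 mm of the bar's known arc. It held steady over 0.8 s, with the fingers stopped on the bar and about 6 N at the wrist.

**Gauge arm:** The two cameras disagreed on its angle: about 0.61 rad from the top camera and 0.68 ± 0.05 from the scene camera, which shows this angle poorly. I corrected both for a bias of about 1 pixel. Either value is within the 0.08 rad tolerance of the lid's angle, but the scene camera's value leaves only about 0.02 rad of margin.

**Other things:** The gauge arm's end stayed at the same pixels in the scene camera. The last picture showed nothing else visibly displaced, but it did not take in the spray bottle.

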